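Release the swing clamp on a board fixture with its reversible ratchet

TASK

Free the circuit board: push the ratchet's small direction lever fully over to the loosening side, then swing the ratchet handle anticlockwise (seen from above) until the clamp arm has turned off the board and is felt to come up snug against the stop post, without forcing it hard against the post. Turn the arm only by the ratchet handle, leave the lever set to loosen, and leave the board and the other things where they lie.

Things in the scene. Friction and masses are not known exactly. Their poses are not given: they have to be found in the camera images.
- fixture: Aluminium base plate 205 x 195 x 12 mm, fixed to the bench, with a steel spindle upright on it. The origin lies on the spindle's axis at bench level; z is up along the spindle. In its frame the plate spans x -137 to 67 mm, y -122 to 73 mm; a circuit board (90 x 80 mm) lies on its -x, -y quarter on four pads, a spare socket (22 mm wide, 28 mm tall) stands on its -x, +y corner.
- handle_grip (a point): Point on the middle line of the ratchet's round rubber handle, 125 mm from the spindle's axis, 65 mm above the bench. The handle is a level bar 20 mm thick (55 to 75 mm above the bench), running radially from 85 to 168 mm from the axis; there is free space below and beside it. The point's x axis points outwards along the handle, z up.
- lever_tab (a point): Middle of the upright steel tab of the direction lever, on top of the ratchet's neck. The tab is 8 mm thick, 30 mm long (6 to 36 mm from the lever's pivot; this point is 27 mm from it), 76 to 94 mm above the bench; the neck's top under it is 32 mm wide, 73 to 75 mm above the bench. The point's x axis points along the tab away from the pivot, roughly out along the handle; z up.
- lever_pivot (a point): The lever's upright pivot axis, 34 mm from the spindle's axis on the handle's middle line, at 85 mm height. The hex spindle end in the middle of the ratchet's head reaches up to 82 mm.
- lever (a joint): Angle of the direction lever relative to the handle, rad, growing anticlockwise seen from above: -0.5 = fully at tighten (its starting side), +0.5 = fully at loosen (tab leaning to the anticlockwise side of the handle). Hard stops at both ends; it moves stiffly (about 3 N at the tab) and stays where it is left, within about 0.05 rad.
- clamp_edge (a point): Point on the leading (anticlockwise) edge of the steel clamp arm where it will meet the stop post; 61 mm from the spindle's axis, 35 mm above the bench. The arm is a flat bar below the ratchet, 16 mm wide, 30 to 40 mm above the bench, reaching 72 mm from the axis, with a rubber foot over the board; it turns with the spindle and stays where it is left.
- stop_face (a point): Point on the stop post (12 mm round, 62 mm from the spindle's axis, 46 mm tall) where the arm's edge touches it: the points meet when the arm bears on the post, 0.8 to 1.15 rad from its start. Then the force at handle_grip rises by about 0.7 N per mm; each newton beyond the 5 N of friction presses about 2 N on the post: 10 N at the grip is snug, over 20 N is too hard.
- handle (a joint): Turn of the handle about the spindle, rad, growing anticlockwise seen from above (loosening). With the lever at loosen it first runs free (2 to 3 N at handle_grip) until the next of 12 teeth takes hold, 0.05 to 0.65 rad on, then turns the arm at about 5 N; it clicks back freely. With the lever at tighten an anticlockwise swing only clicks and the arm stays.

How it is judged:
By the outcome, as a careful person would: the job done as asked, in the order asked, and still so for the second after the job is handed in, with the robot touching nothing.
It also fails if it takes over 64 s, if anything falls off the work surface, if the arm or the gripper's body presses on something with over 40 N, if the wrist force passes 120 N, or if a joint passes its speed limit or range.

ROBOT

A 6-joint arm with a two-finger parallel gripper is mounted at the origin on the work surface. World frame = base frame: x ahead of the robot, y to its left, z up, the work surface at z = 0. Lengths are in m, angles in rad, forces in N, time in s.
With the tool pointing down it reaches from about 0.275 to 1 m from the base axis. Payload 8.4 kg.
Tool frame: the origin (TCP) lies between the finger pads; the fingertips stand 8 mm ahead of it and the grasp point (between the pads) lies 11 mm behind it; x points along the fingers, y is the direction in which the jaws open and shut, and the axes are right-handed (so a half turn about x gives the same grasp; the last joint's range is limited). The gripper opens to 85 mm and grips with 20 to 120 N. Pads are 22 mm wide; open, the fingers measure 114 mm over their backs; the gripper's body (76 mm by 85 mm) begins 54 mm behind the grasp point. The pads swing forward as they close: fully open they stand 13 mm farther back than shut.
Start: joints at [-1.181, 0.353, 1.633, -0, 1.155, -0.002], TCP at [0.239, -0.578, 0.239] pointing down, gripper open.
Joint ranges: [-2.63, 2.63], [-0.92, 2.1], [0.06, 2.66], [-1.3, 4.44], [0, 2.69], [-3.02, 3.02]. Speed limits (rad/s): [2.22, 2.22, 2.79, 3.14, 3.14, 3.14].

INTERFACE

Orientations are given as a rotation vector (axis times angle).
In Python, from rig import env gives the robot as it stands.
- The arm moves only by the tool step_arm, never from a script. Its argument "increments" is a list of rows, each a list of 5 numbers: the shift along the tool's x, y, z in mm, then the turn about the tool's x in rad, then the closure in counts, from 0 (fully open) to 255 (shut). In form: [[x, y, z, yaw, jaw], ...]. A call has 1 to 20 rows; each row is the pose to reach, as a shift and turn from the pose commanded when the call began, along the tool's axes at that moment; what a row does not reach only later rows make up. A row lasts 1/10 s, in which the tool goes at most 50 mm and 8.59 degrees, less where a joint would pass 70% of its speed; a pose out of reach is approached as far as the arm can. A call with a gripper value outside its range is refused whole. The fingers move at their own pace and stop on an object; "newtons" is the grip in N (left out, the last holds). Time passes only in rows, so rows that repeat a pose let the fingers close. It gives the time, the measured TCP pose, the force and the opening at its end, in the units of the state.
- env.sense(): the state, without advancing time (a new reading comes with each control period).
- env.grab_frame(name): name is "scene" or "top" or "wrist"; returns a dict with "pixels" (400x640x3 uint8, red, green, blue), "depth" (400x640 float32, m along the optical axis (not along the pixel's ray), 0 where there is no reading), "fx", "fy", "cx", "cy" (pixels), "dist_coeffs" ([k1, k2, p1, p2, k3] as OpenCV has them; the pictures are not rectified), "eye" and "attitude" of the camera in the world. Camera axes: x right, y down, z forward; pixel columns grow to the right and rows downward; lengths in m; the calibration is good to about 2 mm. A picture is of the moment at which its call begins.
- env.finish_job(): hands the job in, once; it reports no verdict.
The state is a dict: "time": time; "qpos": joint angles; "dq": joint speeds; "tau": joint torques, N m; "eef_pos": TCP position; "tcp_rot": TCP orientation; "wrist_force": force on the tool from outside, world axes, zero at the start; "moment": the same for the moment, N m; "gripper_width": opening from 0.0 (shut) to 1.0 (fully open).
Only numpy, scipy, OpenCV 4.12 (cv2) and the standard library are available. Lean on these libraries where they do the work, as an engineer would, in place of code of your own. Each camera call takes 0.05 s, during which the arm holds its last target.

## Working session

There is one attempt and no reset: what is moved stays moved. The work goes in short steps, Python scripts to look and compute and a tool call to move; the robot and the scene stay as the last step left them, time stands still between calls to the robot, and variables do not carry over. Pictures are saved under pics/ and viewed, and the job is handed in when it is done.

Besides the shell and the picture viewer there is one more tool, called after "Request:" as name(argument=value, ...), one argument or row to a line, values as JSON. step_arm: Moves the arm, as the interface text tells. Its arguments: {"type":"object","properties":{"increments":{"type":"array"},"newtons":{"type":"number"}},"required":["increments"]}

```bash
mkdir -p pics; ls
cat > h.py <<'E'
import numpy as np,cv2
from scipy.spatial.transform import Rotation as R
from rig import env
def grab(n,tag):
    f=env.grab_frame(n); cv2.imwrite(f'pics/{tag}.png',f['pixels'][:,:,::-1]); np.savez(f'pics/{tag}.npz',**{k:np.asarray(v) for k,v in f.items()}); return f
def load(tag): return dict(np.load(f'pics/{tag}.npz'))
def rot(a):
    a=np.asarray(a,float)
    return a if a.shape==(3,3) else (R.from_rotvec(a).as_matrix() if a.size==3 else R.from_quat(a).as_matrix())
def ray(f,uv):
    K=np.array([[f['fx'],0,f['cx']],[0,f['fy'],f['cy']],[0,0,1]],float)
    p=cv2.undistortPoints(np.asarray(uv,float).reshape(-1,1,2),K,np.asarray(f['dist_coeffs'],float)).reshape(-1,2)
    return np.asarray(f['eye'],float),np.c_[p,np.ones(len(p))]@rot(f['attitude']).T
def onz(f,uv,z):
    e,d=ray(f,uv); return e+d*((z-e[2])/d[:,2])[:,None]
def cloud(f):
    D=f['depth']; v,u=np.nonzero(D>0); e,d=ray(f,np.c_[u,v]); P=np.full(D.shape+(3,),np.nan); P[v,u]=e+d*D[v,u][:,None]; return P
E
python3 - <<'E'
from h import *
for n in('scene','top','wrist'):
    f=grab(n,n+'0'); print(n,f['eye'],f['attitude'],f['fx'])
print(env.sense())
E
```

```text
pics
scene [ 0.87637142 -0.47673442  0.42591928] [-2.0558067  -0.61947918  0.31288819] 475.3273761800894
top [ 0.49764565 -0.02685422  0.74051204] [-2.10932031  2.17188227 -0.14635999] 454.6979151183559
wrist [ 0.31304155 -0.54735889  0.37367631] [ 2.38127797 -1.59111048 -0.2579272 ] 310.4018699968817
{'time': 0.15, 'qpos': array([-1.18141121e+00,  3.53479816e-01,  1.63397196e+00, -1.16695283e-05,
        1.15518372e+00, -2.40654012e-03]), 'dq': array([ 2.10690552e-05, -2.86936811e-03, -3.31885895e-03,  1.56484444e-03,
       -4.76648956e-04, -3.47947304e-04]), 'tau': array([ 1.25091032e-03, -6.05636358e+01, -3.42338240e+01,  1.42103695e-04,
        6.14914097e-03,  2.03176057e-05]), 'eef_pos': array([ 0.23851127, -0.57731609,  0.2387362 ]), 'tcp_rot': array([ 2.00670919,  0.39930547, -2.00714091]), 'wrist_force': array([-1.18006947, -0.29778709,  0.33934418]), 'moment': array([ 0.03899693, -0.0388421 ,  0.00159768]), 'gripper_width': 0.9976362355542907}
```

View pics/top0.png

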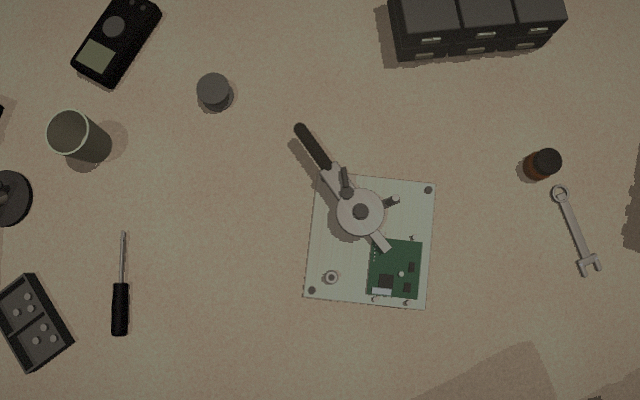

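View pics/scene0.png

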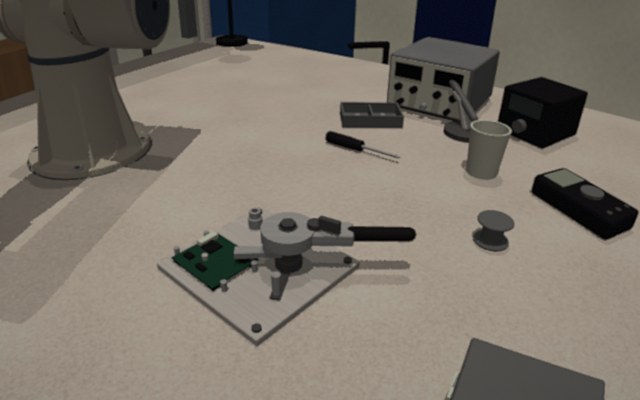

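Run:
```python
from h import *
f=load('top0')
im=cv2.imread('pics/top0.png')
cv2.imwrite('pics/topz.png',cv2.resize(im[100:320,270:450],None,fx=3.3,fy=2.7*3.3/2.7,interpolation=cv2.INTER_CUBIC)[:600,:])
cv2.imwrite('pics/topz.png',cv2.resize(im[110:270,280:450],None,fx=3.7,fy=3.7,interpolation=cv2.INTER_CUBIC))
cv2.imwrite('pics/scenez.png',cv2.resize(cv2.imread('pics/scene0.png')[180:350,150:430],None,fx=2.8,fy=2.8,interpolation=cv2.INTER_CUBIC))
P=cloud(f)
for uv in [(361,211),(300,128),(327,165),(347,192),(392,200),(342,172),(385,247)]:
    print(uv,P[uv[1],uv[0]])
print('corners z12',onz(f,[(317,174),(436,183),(426,309),(303,297)],.012))
```

```text
(361, 211) [ 0.57037301 -0.07500879  0.08373559]
(300, 128) [0.7008399  0.0116547  0.07447197]
(327, 165) [ 0.64191138 -0.02764892  0.07529019]
(347, 192) [ 0.59894623 -0.05568177  0.0834359 ]
(392, 200) [ 0.5904093  -0.12661313  0.04403264]
(342, 172) [ 0.6266344  -0.0490038   0.09499696]
(385, 247) [ 0.51850917 -0.11286606  0.04042557]
corners z12 [[ 0.6411426  -0.01097295  0.012     ]
 [ 0.62047137 -0.20483203  0.012     ]
 [ 0.41945867 -0.17720733  0.012     ]
 [ 0.44448088  0.01634252  0.012     ]]
```

View pics/topz.png

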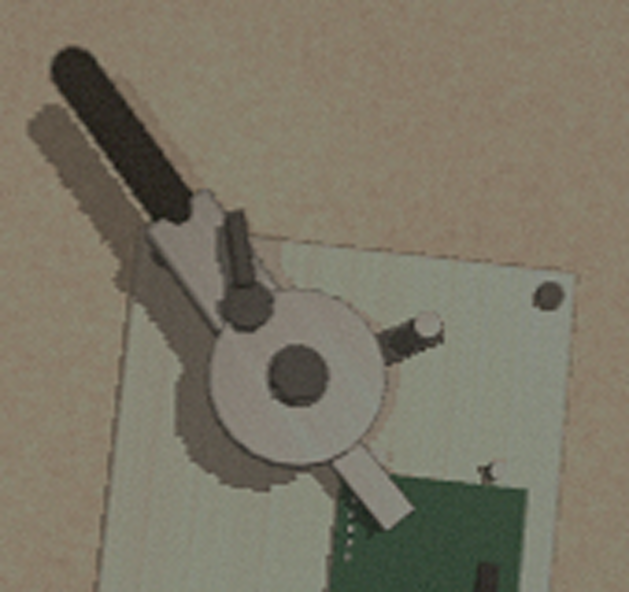

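View pics/scenez.png

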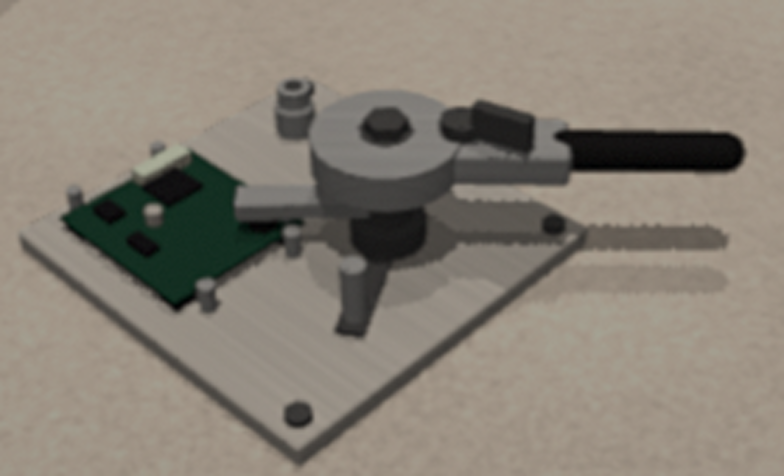

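Run:
```python
from h import *
f=load('top0'); g=lambda x,y:(280+x/3.7-.36,110+y/3.7-.36)
O=onz(f,[g(298,376)],.082)[0];Pv=onz(f,[g(246,307)],.084)[0];T1=onz(f,[g(235,212)],.094)[0]
H1=onz(f,[g(70,65)],.070)[0];H0=onz(f,[g(170,205)],.070)[0]
post=onz(f,[g(428,325)],.046)[0]; arm=onz(f,[g(397,520)],.040)[0]
az=lambda d:np.arctan2(d[1],d[0])
for n,p in dict(O=O,Pv=Pv,T1=T1,H1=H1,H0=H0,post=post,arm=arm).items(): print(n,p.round(4),'r',np.hypot(*(p-O)[:2]).round(4),'az',az(p-O).round(3))
print('handle az line',az(H1-H0),'tab len',np.hypot(*(T1-Pv)[:2]),'tab az',az(T1-Pv))
s=env.sense(); print(rot(s['tcp_rot']).round(3),s['wrist_force'])
# cloud check
P=cloud(f); m=(P[...,2]>.086)&(P[...,2]<.105)&(np.hypot(P[...,0]-.62,P[...,1]+.05)<.06)
q=P[m]; print(len(q),q.mean(0),q.min(0),q.max(0));
```

```text
O [ 0.5702 -0.0739  0.082 ] r 0.0 az 0.0
Pv [ 0.598  -0.0543  0.084 ] r 0.034 az 0.614
T1 [ 0.6343 -0.051   0.094 ] r 0.068 az 0.344
H1 [0.7035 0.0141 0.07  ] r 0.1598 az 0.584
H0 [ 0.6431 -0.0255  0.07  ] r 0.0875 az 0.587
post [ 0.5939 -0.1317  0.046 ] r 0.0624 az -1.181
arm [ 0.5136 -0.1157  0.04  ] r 0.0704 az -2.506
handle az line 0.5799225406161215 tab len 0.03643107057921824 tab az 0.09287542513315748
[[-0.     0.382 -0.924]
 [ 0.001 -0.924 -0.382]
 [-1.    -0.001  0.   ]] [-1.18006947 -0.29778709  0.33934418]
115 [ 0.61996265 -0.05189359  0.093196  ] [ 0.6057211  -0.05719845  0.08686891] [ 0.63442653 -0.04647496  0.09637931]
```

```bash
cat >> h.py <<'E'
def rows(T,s=None):
    """T: list of (x,y,z,faceaz) faceaz= azimuth of tool -y; prints tool increments"""
    s=s or env.sense(); A=rot(s['tcp_rot']); az0=np.arctan2(-A[1,1],-A[0,1])
    for x,y,z,a in T:
        d=A.T@(np.array([x,y,z])-s['eef_pos']); w=(az0-a+np.pi)%(2*np.pi)-np.pi
        print(np.r_[(d*1000).round(1),w.round(3)].tolist())
Pv=np.array([.598,-.0543])
def C(a,d,z,r=.027): 
    p=Pv+r*np.array([np.cos(a),np.sin(a)])+d*np.array([np.sin(a),-np.cos(a)]); return (*p,z,a+np.pi/2)
E
python3 - <<'E'
from h import *
rows([C(.093,.034,.14),C(.093,.034,.089)]+[C(a,.018,.089) for a in np.linspace(.093,1.085,6)]); print([C(a,.018,.089) for a in (.093,1.085)])
E
```

```text
[99.1, -305.6, -547.8, 0.299]
[150.1, -305.5, -547.8, 0.299]
[150.1, -320.8, -552.5, 0.299]
[150.1, -325.3, -557.0, 0.1]
[150.1, -330.7, -560.6, -0.098]
[150.1, -336.6, -563.0, -0.296]
[150.1, -342.9, -564.3, -0.495]
[150.1, -349.4, -564.2, -0.693]
[(np.float64(0.6265549106039104), np.float64(-0.06971483312925196), 0.089, 1.6637963267948965), (np.float64(0.6265241044117342), np.float64(-0.038828236444784975), 0.089, 2.6557963267948965)]
```

Request:
step_arm(
  increments=[
    [20,-30,-50,0.05,255],
    [20,-60,-100,0.1,255],
    [30,-85,-150,0.15,255],
    [30,-110,-200,0.2,255],
    [40,-140,-250,0.25,255],
    [40,-165,-300,0.3,255],
    [50,-195,-350,0.3,255],
    [50,-220,-400,0.3,255],
    [60,-250,-450,0.3,255],
    [60,-280,-500,0.3,255],
    [90,-305.5,-548,0.3,255],
    [100,-305.5,-548,0.3,255],
    [100,-305.5,-548,0.3,255],
    [100,-305.5,-548,0.3,255],
    [100,-305.5,-548,0.3,255],
  ],
  newtons=40,
)

```text
time: 1.65
eef_pos: [0.6282, -0.0853, 0.1385]
tcp_rot: [2.172, 0.102, -2.175]
wrist_force: [0.2, -0.3, 0.1]
gripper_width: 0.0
```

Run:
```python
from h import *
for n in('top','wrist','scene'): grab(n,n+'1')
s=env.sense(); print(s['time'],s['eef_pos'],s['wrist_force'],s['gripper_width'],s['qpos'])
a=cv2.imread('pics/scene1.png')[80:380,150:550]; cv2.imwrite('pics/s1.png',cv2.resize(a,None,fx=2,fy=2))
rows([C(.093,.034,.14),C(.093,.034,.089)]+[C(a,.018,.089) for a in np.linspace(.093,1.085,6)])
```

```text
1.8 [ 0.62803331 -0.08705206  0.13973059] [-1.02029536  0.40852586 -0.20693093] 0.0012045862061964964 [-1.39966918e-01  4.70829030e-01  1.69589643e+00 -3.01805876e-04
  9.74657378e-01  1.34018071e+00]
[-0.3, -1.4, -0.1, -0.002]
[50.7, -1.4, -0.1, -0.002]
[50.7, -17.4, -0.1, -0.002]
[50.7, -23.1, -3.1, -0.201]
[50.7, -29.3, -4.9, -0.399]
[50.7, -35.7, -5.5, -0.597]
[50.7, -42.0, -4.8, -0.796]
[50.7, -48.2, -2.9, -0.994]
```

View pics/s1.png

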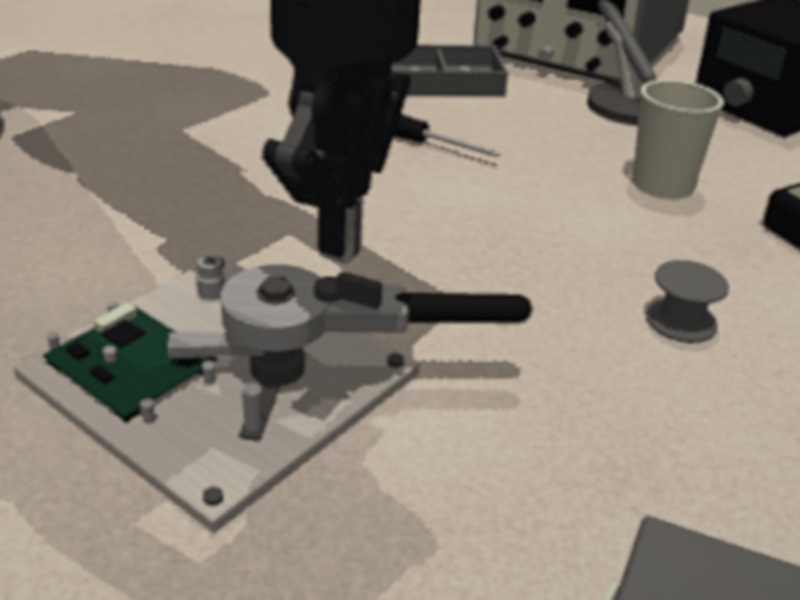

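View pics/wrist1.png

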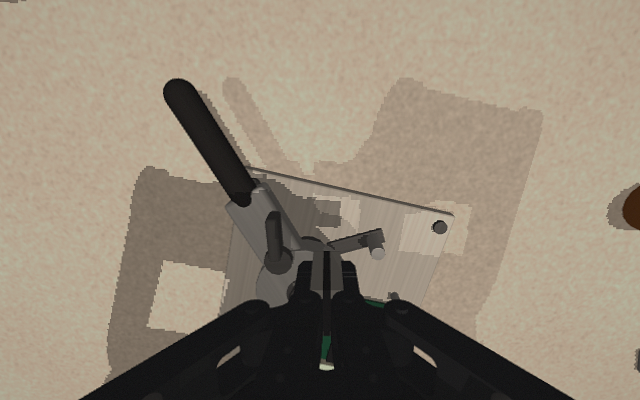

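Request:
step_arm(
  increments=[
    [15,-1,0,0,255],
    [30,-1,0,0,255],
    [42,-1,0,0,255],
    [51,-1,0,0,255],
    [51,-1,0,0,255],
    [51,-1,0,0,255],
  ],
)

```text
time: 2.4
eef_pos: [0.6283, -0.0851, 0.088]
tcp_rot: [2.174, 0.1, -2.175]
wrist_force: [-0.1, 0.8, 0.6]
gripper_width: -0.001
```

Request:
step_arm(
  increments=[
    [0,-4,0,0,255],
    [0,-8,0,0,255],
    [0,-11,0,0,255],
    [0,-14,0,0,255],
    [0,-16,0,0,255],
    [0,-16,0,0,255],
    [0,-16,0,0,255],
  ],
)

```text
time: 3.1
eef_pos: [0.627, -0.0691, 0.0884]
tcp_rot: [2.175, 0.1, -2.174]
wrist_force: [0.3, 0.3, -1.1]
gripper_width: 0.001
```

Run:
```python
from h import *
for n in('top','scene'): grab(n,n+'2')
s=env.sense(); print(s['time'],s['eef_pos'],s['wrist_force'])
a=cv2.imread('pics/scene2.png')[180:330,250:450]; b=cv2.imread('pics/top2.png')[110:260,280:480]; cv2.imwrite('pics/s2.png',np.hstack([cv2.resize(x,(400,400)) for x in (a[:,:150],b[:,:150])]))
rows([C(a,d,.089) for d in (.018,.016) for a in np.linspace(.093,1.085,6)])
```

```text
3.2 [ 0.62692295 -0.06911655  0.08826122] [ 0.21497199 -0.61894332  0.8205172 ]
[-0.7, 0.6, 0.4, -0.001]
[-0.7, -5.1, -2.6, -0.2]
[-0.7, -11.3, -4.4, -0.398]
[-0.7, -17.7, -5.0, -0.597]
[-0.7, -24.1, -4.3, -0.795]
[-0.7, -30.2, -2.4, -0.993]
[-0.7, -1.4, 0.4, -0.001]
[-0.7, -7.1, -2.2, -0.2]
[-0.7, -13.1, -3.6, -0.398]
[-0.7, -19.3, -3.9, -0.597]
[-0.7, -25.5, -2.9, -0.795]
[-0.7, -31.3, -0.7, -0.993]
```

View pics/s2.png

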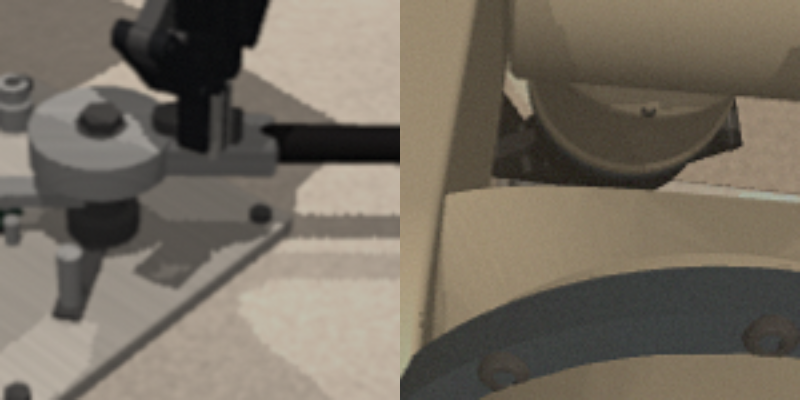

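Request:
step_arm(
  increments=[
    [0,-1,0,0,255],
    [0,-2.5,-0.5,-0.05,255],
    [0,-4,-1,-0.1,255],
    [0,-5.5,-1.5,-0.15,255],
    [0,-7,-2.2,-0.2,255],
    [0,-8.5,-2.6,-0.25,255],
    [0,-10,-3,-0.3,255],
    [0,-13,-3.6,-0.4,255],
    [0,-13,-3.6,-0.4,255],
  ],
)

```text
time: 4.1
eef_pos: [0.6297, -0.0562, 0.0883]
tcp_rot: [1.946, 0.489, -1.944]
wrist_force: [2.4, -3.5, -0.2]
gripper_width: -0.003
```

Run:
```python
from h import *
for n in('wrist','scene'): grab(n,n+'3')
s=env.sense(); print(s['time'],s['eef_pos'],s['wrist_force'])
a=cv2.imread('pics/scene3.png')[180:330,250:400]; b=cv2.imread('pics/wrist3.png')[100:300,200:400]; cv2.imwrite('pics/s3.png',np.hstack([cv2.resize(x,(400,400)) for x in (a,b)]))
rows([C(a,d,.088) for d in (.016,.013) for a in np.linspace(.093,1.085,6)[2:]])
```

```text
4.2 [ 0.62966147 -0.05618542  0.08837237] [ 2.74155924 -4.51417367 -1.209532  ]
[0.4, -0.6, 0.1, -0.001]
[0.4, -6.2, -2.6, -0.199]
[0.4, -12.2, -4.0, -0.397]
[0.4, -18.5, -4.3, -0.596]
[0.4, -3.6, 0.1, -0.001]
[0.4, -9.1, -2.0, -0.199]
[0.4, -15.0, -2.9, -0.397]
[0.4, -20.9, -2.6, -0.596]
```

View pics/s3.png

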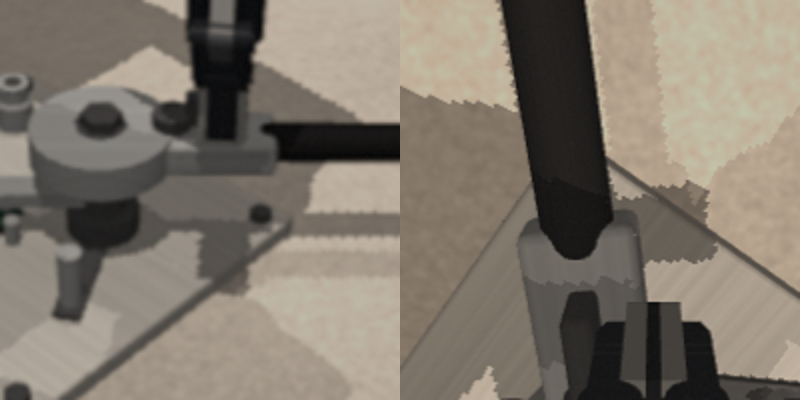

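Request:
step_arm(
  increments=[
    [0,-2,-0.7,-0.05,255],
    [0,-3.5,-1.3,-0.1,255],
    [0,-5,-2,-0.15,255],
    [0,-6.5,-2.5,-0.2,255],
    [0,-8,-3,-0.25,255],
    [0,-9.5,-3.4,-0.3,255],
    [0,-11,-3.7,-0.35,255],
    [0,-12.2,-4,-0.4,255],
    [0,-12.2,-4,-0.4,255],
  ],
)

```text
time: 5.1
eef_pos: [0.6274, -0.0434, 0.0884]
tcp_rot: [1.691, 0.806, -1.689]
wrist_force: [2.2, -4.2, -0.8]
gripper_width: 0.0
```

Request:
step_arm(
  increments=[
    [0,-1.5,0,-0.05,255],
    [0,-3,0.2,-0.1,255],
    [0,-4.5,0.5,-0.15,255],
    [0,-6,1,-0.2,255],
    [0,-6,1,-0.2,255],
  ],
)

```text
time: 5.6
eef_pos: [0.6239, -0.0396, 0.089]
tcp_rot: [1.557, 0.94, -1.55]
wrist_force: [8.0, 0.9, -2.0]
gripper_width: -0.005
```

Run:
```python
from h import *
for n in('wrist','scene'): grab(n,n+'4')
s=env.sense(); print(s['time'],s['eef_pos'],s['wrist_force'])
a=cv2.imread('pics/scene4.png')[180:330,250:400]; b=cv2.imread('pics/wrist4.png')[100:300,200:400]; cv2.imwrite('pics/s4.png',np.hstack([cv2.resize(x,(400,400)) for x in (a,b)]))
rows([C(a,d,.088) for d in (.016,.013) for a in np.linspace(.093,1.085,6)[4:]])
```

```text
5.7 [ 0.62387728 -0.03967808  0.08903462] [ 7.68708766 -0.57989272 -0.66328631]
[1.0, 4.9, 1.7, 0.202]
[1.0, -0.1, -2.0, 0.003]
[1.0, 2.0, 1.1, 0.202]
[1.0, -3.1, -2.0, 0.003]
```

View pics/s4.png

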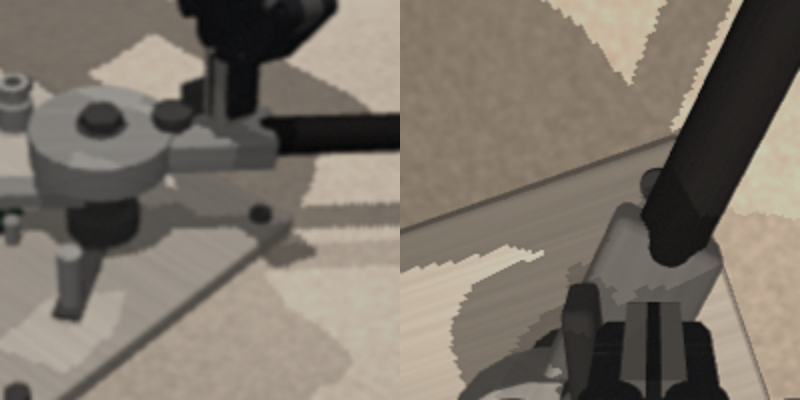

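Request:
step_arm(
  increments=[
    [0,5,0,0,255],
    [0,12,0,0,255],
    [-20,16,0,0,255],
    [-45,16,0,0,255],
    [-60,16,0,0,255],
    [-60,16,0,0,255],
  ],
)

```text
time: 6.3
eef_pos: [0.6373, -0.0477, 0.1504]
tcp_rot: [1.555, 0.941, -1.55]
wrist_force: [0.2, -0.5, 0.4]
gripper_width: 0.003
```

Run:
```python
from h import *
for n in('wrist','scene'): grab(n,n+'5')
s=env.sense(); print(s['time'],s['eef_pos'],s['wrist_force'])
a=cv2.imread('pics/scene5.png')[170:300,240:440]; cv2.imwrite('pics/s5.png',cv2.resize(a,None,fx=4,fy=4,interpolation=2))
```

```text
6.4 [ 0.63566646 -0.04755858  0.14789153] [ 0.31255596  0.14357285 -0.96336329]
```

View pics/s5.png

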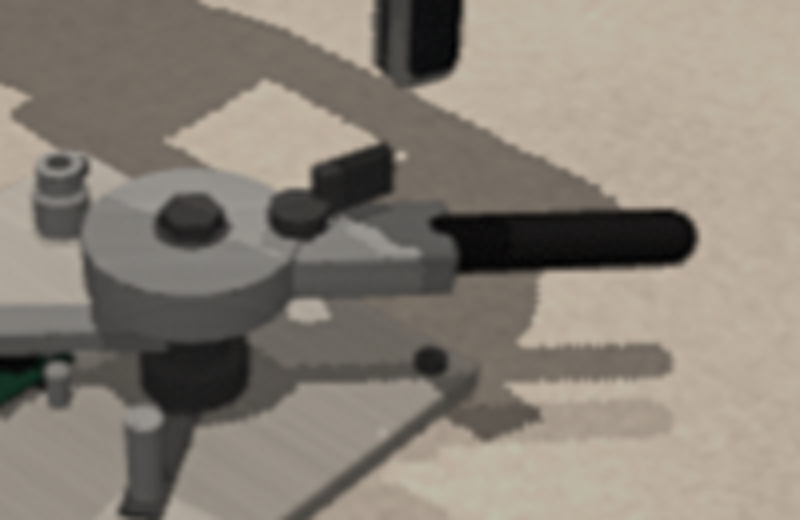

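View pics/wrist5.png

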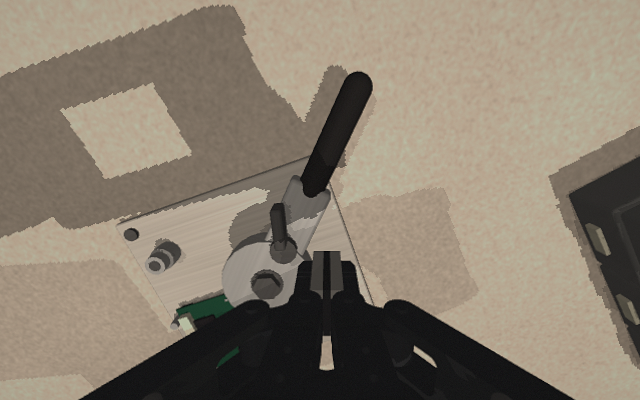

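Measure the lever angle from wrist and scene views: tab top edge and handle line.

Run:
```python
from h import *
w=load('wrist5'); s=load('scene5')
im=cv2.imread('pics/wrist5.png'); cv2.imwrite('pics/w5z.png',cv2.resize(im[60:310,200:400],None,fx=2.4,fy=2.4,interpolation=2))
# scene points via zoom 4, offset (240,170): tab top ridge ends, handle end/centre, disc, hex
g=lambda x,y:(240+x/4-.4,170+y/4-.4)
az=lambda d:np.arctan2(d[1],d[0])
O=onz(s,[g(192,205)],.082)[0];D=onz(s,[g(298,203)],.084)[0]
A=onz(s,[g(316,168)],.094)[0];B=onz(s,[g(388,147)],.094)[0]
H=onz(s,[g(680,222)],.073)[0]
print('scene O',O,'D',D,np.hypot(*(D-O)[:2]),az(D-O),'tab',az(B-A),np.hypot(*(B-A)[:2]),'handle',H,az(H-O))
P=cloud(w)
m=(P[...,2]>.087)&(P[...,2]<.102)&(np.hypot(P[...,0]-.61,P[...,1]+.035)<.05); m[260:,:]=0
q=P[m];c=q.mean(0);_,S,V=np.linalg.svd((q-c)[:,:2]);print(len(q),c,V[0],az(V[0]),az(c-np.r_[Pv,0]))
```

```text
scene O [ 0.57207058 -0.07236108  0.082     ] D [ 0.60101945 -0.05447479  0.084     ] 0.03402875220793046 0.553446935149339 tab 1.091068960076489 0.02692059518666696 handle [0.70191075 0.02134199 0.073     ] 0.6251287103757281
561 [ 0.60867013 -0.03361993  0.09341741] [-0.40036305 -0.91635661] -1.9827093227446833 1.094460856853644
```

View pics/w5z.png

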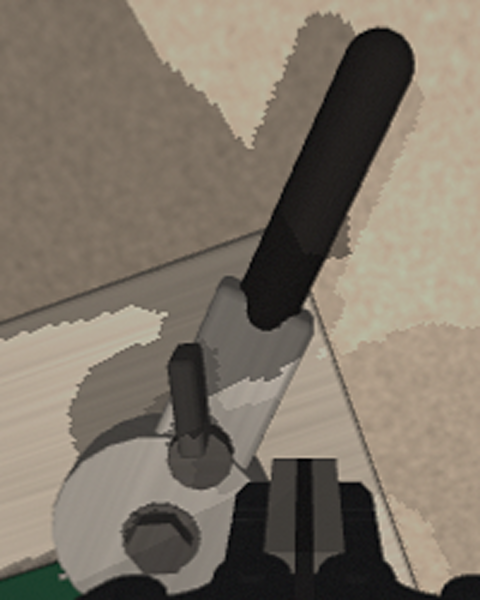

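Run:
```python
from h import *
w=load('wrist5'); g=lambda x,y:(200+x/2.4-.3,60+y/2.4-.3)
az=lambda d:np.arctan2(d[1],d[0])
O=onz(w,[g(160,532)],.082)[0];D=onz(w,[g(201,455)],.084)[0];T=onz(w,[g(187,346)],.094)[0];T0=onz(w,[g(190,430)],.094)[0]
H=onz(w,[g(380,62)],.073)[0];H0=onz(w,[g(272,300)],.073)[0]
for n,p in dict(O=O,D=D,T=T,H=H,H0=H0).items(): print(n,p,az(p-O),np.hypot(*(p-O)[:2]))
print('tab',az(T-D),np.hypot(*(T-D)[:2]),'handle',az(H-H0))
s=env.sense();A=rot(s['tcp_rot']);print('face az',az(-A[:2,1]),s['qpos'])
```

```text
O [ 0.5754519  -0.07004385  0.082     ] 0.0 0.0
D [ 0.60080899 -0.0521249   0.084     ] 0.6151846732415397 0.03104948544028513
T [ 0.61734951 -0.01834344  0.094     ] 0.889750710055578 0.06654578557279911
H [0.69694549 0.02215862 0.073     ] 0.649177965576527 0.15251880267588036
H0 [ 0.64052093 -0.02214763  0.073     ] 0.634534690396658 0.08079620028659278
tab 1.1154765638937514 0.03761350518349173 handle 0.6656696789268062
face az 2.6621144973705837 [-7.70802138e-02  4.66228159e-01  1.68209036e+00  1.12085901e-04
  9.93652317e-01  4.02336755e-01]
```

Run:
```python
from h import *
rows([C(1.11,d,.088,.030) for d in (.028,.02,.016,.014,.012,.01)])
```

```text
[59.9, -2.9, -7.2, -0.019]
[59.9, -10.8, -7.0, -0.019]
[59.9, -14.8, -6.9, -0.019]
[59.9, -16.8, -6.9, -0.019]
[59.9, -18.8, -6.9, -0.019]
[59.9, -20.8, -6.8, -0.019]
```

Request:
step_arm(
  increments=[
    [20,-2,-7,-0.02,255],
    [45,-2,-7,-0.02,255],
    [60,-2,-7,-0.02,255],
    [60,-5,-7,-0.02,255],
    [60,-9,-7,-0.02,255],
    [60,-12,-7,-0.02,255],
    [60,-14,-7,-0.02,255],
    [60,-15,-7,-0.02,255],
    [60,-16,-7,-0.02,255],
    [60,-16,-7,-0.02,255],
  ],
)

```text
time: 7.4
eef_pos: [0.6262, -0.0343, 0.0892]
tcp_rot: [1.54, 0.954, -1.536]
wrist_force: [3.4, -1.9, 2.4]
gripper_width: -0.001
```

Request:
step_arm(
  increments=[
    [0,-0.7,0,0,255],
    [0,-1.5,0,0,255],
    [0,-1.5,0,0,255],
  ],
)

```text
time: 7.7
eef_pos: [0.6249, -0.0333, 0.089]
tcp_rot: [1.541, 0.954, -1.536]
wrist_force: [5.1, -0.7, 3.2]
gripper_width: 0.001
```

Request:
step_arm(
  increments=[
    [0,-0.7,0,0,255],
    [0,-1.5,0,0,255],
    [0,-1.5,0,0,255],
  ],
)

```text
time: 8.0
eef_pos: [0.6238, -0.0325, 0.089]
tcp_rot: [1.541, 0.954, -1.536]
wrist_force: [5.5, -0.6, 3.0]
gripper_width: -0.002
```

```bash
cat >> h.py <<'E'
O=np.array([.571,-.073])
def G(h,d,z=.060,r=.125):
    p=O+r*np.array([np.cos(h),np.sin(h)])+d*np.array([np.sin(h),-np.cos(h)]); return (*p,z,h+np.pi/2)
E
python3 - <<'E'
from h import *
rows([G(.66,.04,.15),G(.66,.04,.06)])
E
```

```text
[-60.8, 61.4, -35.4, 0.452]
[29.2, 61.1, -35.2, 0.452]
```

Request:
step_arm(
  increments=[
    [0,5,0,0,255],
    [0,13,0,0,255],
    [-25,16,0,0,255],
    [-60,16,0,0.1,255],
    [-60,16,0,0.2,255],
    [-60,16,0,0.3,255],
    [-60,16,0,0.4,255],
    [-60,16,0,0.45,255],
  ],
)

```text
time: 8.8
eef_pos: [0.6362, -0.0399, 0.1478]
tcp_rot: [1.841, 0.63, -1.845]
wrist_force: [0.5, -0.1, -0.5]
gripper_width: -0.001
```

Run:
```python
from h import *
for n in('wrist','scene'): grab(n,n+'6')
s=env.sense(); print(s['time'],s['eef_pos'],s['wrist_force'])
rows([G(.66,.04,.15),G(.66,.04,.06)])
w=load('wrist6'); P=cloud(w)
m=(P[...,2]>.087)&(P[...,2]<.102)&(np.hypot(P[...,0]-.61,P[...,1]+.035)<.05); m[260:,:]=0
q=P[m];c=q.mean(0);az=lambda d:np.arctan2(d[1],d[0]);print(len(q),c,az(c-np.r_[Pv,0]))
hm=(P[...,2]>.068)&(P[...,2]<.082)&(np.hypot(P[...,0]-O[0],P[...,1]-O[1])>.09)&(np.hypot(P[...,0]-O[0],P[...,1]-O[1])<.175); hm[260:,:]=0
q=P[hm];c=q.mean(0);_,S,V=np.linalg.svd((q-c)[:,:2],full_matrices=False);print('handle',len(q),c,az(V[0]),az(c-np.r_[O,0]))
```

```text
8.9 [ 0.6362645  -0.03991676  0.1477315 ] [0.89405877 0.16492945 0.76018856]
[-2.4, 26.2, -53.1, 0.001]
[87.6, 26.3, -53.2, 0.001]
386 [ 0.60876421 -0.02748751  0.09273773] 1.1890297445433204
handle 3208 [0.67059928 0.00945051 0.07346539] -2.429380012665903 0.6914770538749662
```

View pics/wrist6.png

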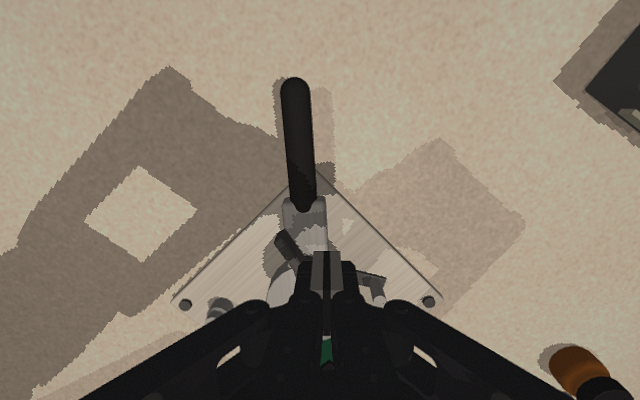

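Run:
```python
from h import *
a=cv2.imread('pics/scene6.png')[170:300,240:440]; cv2.imwrite('pics/s6.png',cv2.resize(a,None,fx=4,fy=4,interpolation=2))
b=cv2.imread('pics/wrist6.png')[60:280,220:380]; cv2.imwrite('pics/w6.png',cv2.resize(b,None,fx=2.7,fy=2.7,interpolation=2))
```

```text
(no output)
```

View pics/s6.png

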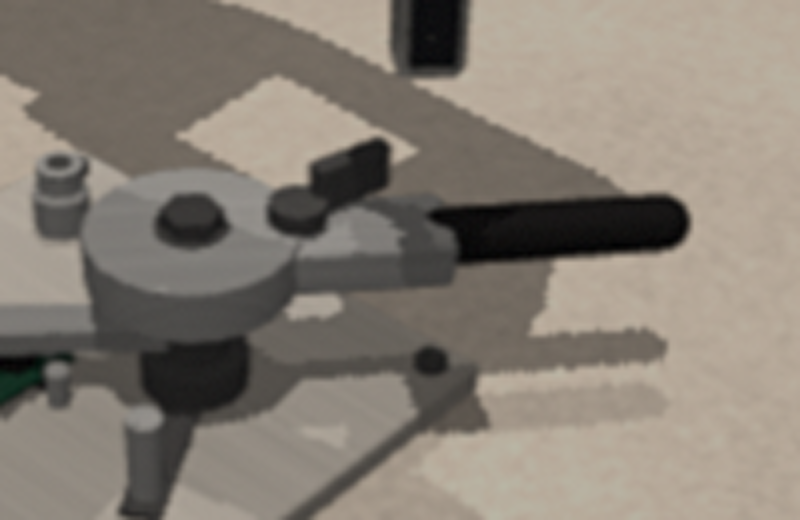

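View pics/w6.png

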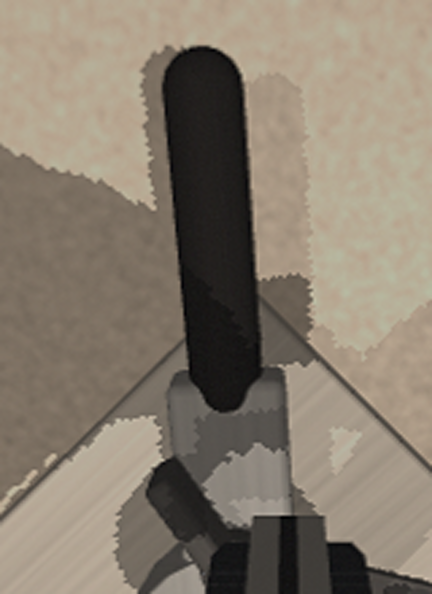

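Run:
```python
from h import *
s=load('scene6');g=lambda x,y:(240+x/4-.4,170+y/4-.4);az=lambda d:np.arctan2(d[1],d[0])
A,B=onz(s,[g(313,165),g(383,139)],.094);H,N=onz(s,[g(675,208),g(450,222)],.073)
print(az(B-A),az(H-N))
w=load('wrist6');g=lambda x,y:(220+x/2.7-.3,60+y/2.7-.3)
A,B=onz(w,[g(162,472),g(212,540)],.0935);H,N=onz(w,[g(203,60),g(224,380)],.074)
print(az(A-B),az(H-N), az(onz(w,[g(162,472)],.0935)[0][:2]-(O+.034*np.array([np.cos(.7),np.sin(.7)]))))
```

```text
1.1968019071008813 0.7096802172832263
1.219184270894285 0.6966074018114697 1.0792119413628485
```

Run:
```python
from h import *
rows([G(.70,.045,.15),G(.70,.045,.06),G(.70,.024)])
```

```text
[-2.4, 26.1, -54.8, -0.039]
[87.6, 26.2, -54.9, -0.039]
[87.7, 5.3, -54.1, -0.039]
```

Request:
step_arm(
  increments=[
    [0,20,-30,-0.04,255],
    [0,26,-55,-0.04,255],
    [20,26,-55,-0.04,255],
    [50,26,-55,-0.04,255],
    [80,26,-55,-0.04,255],
    [88,26,-55,-0.04,255],
    [88,20,-55,-0.04,255],
    [88,14,-54.5,-0.04,255],
    [88,9,-54,-0.04,255],
    [88,9,-54,-0.04,255],
    [88,9,-54,-0.04,255],
  ],
)

```text
time: 10.0
eef_pos: [0.6853, -0.0135, 0.0614]
tcp_rot: [1.815, 0.664, -1.812]
wrist_force: [-0.3, -0.9, 0.2]
gripper_width: -0.0
```

Run:
```python
from h import *
for n in('wrist','scene'): grab(n,n+'7')
s=env.sense(); print(s['time'],s['eef_pos'],s['wrist_force'])
a=cv2.imread('pics/scene7.png')[140:300,240:440]; b=cv2.imread('pics/wrist7.png')[60:380,140:500]
cv2.imwrite('pics/s7.png',np.hstack([cv2.resize(x,(400,400)) for x in(a,b)]))
rows([G(h,.022) for h in (.7,.8,.9,1.0,1.1,1.2)])
```

```text
10.1 [ 0.68521637 -0.01370656  0.06098001] [ 0.13023944 -0.18220902  0.37838718]
[1.0, -6.2, 0.5, 0.002]
[1.0, -18.8, -1.1, -0.098]
[1.0, -31.5, -1.4, -0.198]
[0.9, -44.2, -0.4, -0.298]
[0.9, -56.6, 1.7, -0.398]
[0.9, -68.9, 5.2, -0.498]
```

View pics/s7.png

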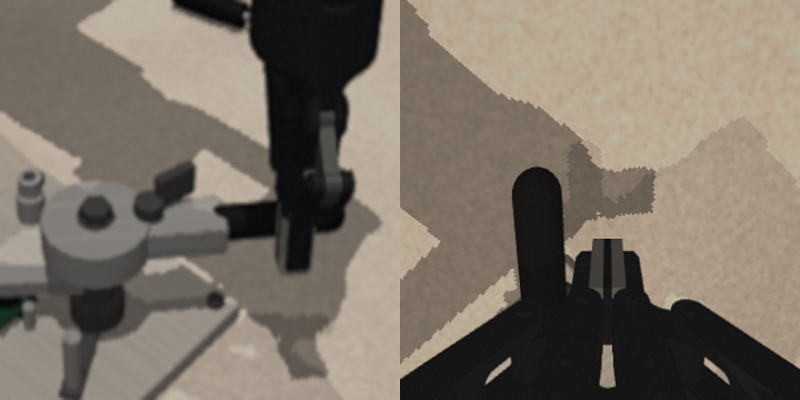

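Request:
step_arm(
  increments=[
    [0,-3,0.3,0,255],
    [0,-6,0.5,0,255],
    [0,-10,0,-0.03,255],
    [0,-14,-0.5,-0.06,255],
    [0,-19,-1,-0.1,255],
    [0,-25,-1.3,-0.15,255],
    [0,-31.5,-1.4,-0.2,255],
    [0,-38,-1,-0.25,255],
    [0,-44,-0.4,-0.3,255],
    [0,-50.5,0.6,-0.35,255],
    [0,-56.5,1.7,-0.4,255],
    [0,-56.5,1.7,-0.4,255],
  ],
)

```text
time: 11.3
eef_pos: [0.6467, 0.0285, 0.0604]
tcp_rot: [1.543, 0.951, -1.544]
wrist_force: [0.3, -1.9, -1.1]
gripper_width: 0.004
```

Run:
```python
from h import *
for n in('wrist','scene','top'): grab(n,n+'8')
s=env.sense(); print(s['time'],s['eef_pos'],s['wrist_force'])
a=cv2.imread('pics/scene8.png')[140:340,140:440]; b=cv2.imread('pics/top8.png')[100:350,200:480]
cv2.imwrite('pics/s8.png',np.hstack([cv2.resize(x,(400,400)) for x in(a,b)]))
rows([G(h,.022) for h in (1.1,1.2,1.3,1.4,1.5,1.6,1.7,1.8)])
```

```text
11.45 [0.64690037 0.02853403 0.06030919] [ 0.13930936 -1.0093791   0.95680297]
[0.3, 0.4, -0.1, 0.001]
[0.3, -12.2, -1.7, -0.099]
[0.3, -24.9, -2.0, -0.199]
[0.3, -37.5, -1.1, -0.299]
[0.3, -50.0, 1.2, -0.399]
[0.3, -62.2, 4.6, -0.499]
[0.3, -74.0, 9.2, -0.599]
[0.3, -85.3, 15.0, -0.699]
```

View pics/s8.png

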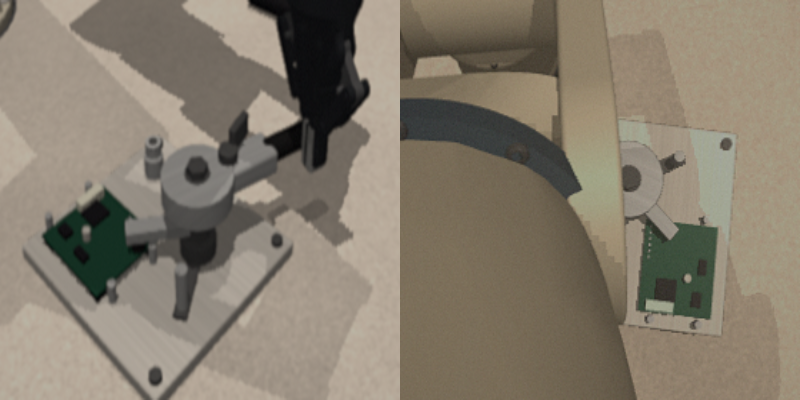

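Request:
step_arm(
  increments=[
    [0,-6,-1,-0.05,255],
    [0,-12,-1.7,-0.1,255],
    [0,-18.5,-2,-0.15,255],
    [0,-25,-2,-0.2,255],
    [0,-31,-1.7,-0.25,255],
    [0,-37.5,-1.1,-0.3,255],
    [0,-37.5,-1.1,-0.3,255],
  ],
)

```text
time: 12.15
eef_pos: [0.6142, 0.0463, 0.0604]
tcp_rot: [1.332, 1.124, -1.332]
wrist_force: [2.2, 0.1, -0.5]
gripper_width: -0.002
```

```bash
cat > look.py <<'E'
import sys; from h import *
k=sys.argv[1]
for n in('scene','top'): grab(n,n+k)
s=env.sense(); A=rot(s['tcp_rot']); F=s['wrist_force']; print(s['time'],s['eef_pos'],F,'push',F@A[:,1],'h~',np.arctan2(-A[1,1],-A[0,1])%6.283-1.571)
a=cv2.imread(f'pics/scene{k}.png')[140:340,140:440]; b=cv2.imread(f'pics/top{k}.png')[160:320,310:470]
cv2.imwrite(f'pics/s{k}.png',np.hstack([cv2.resize(x,(400,400)) for x in(a,b)]))
rows([G(h,.022) for h in map(float,sys.argv[2:])])
E
python3 look.py 9 1.4 1.5 1.6 1.7 1.8 1.9 2.0
```

```text
12.25 [0.61422932 0.04634368 0.06035606] [ 1.80061136 -0.48824668  0.41192765] push 1.8573343197082623 h~ 1.3998826040671914
[0.4, -0.3, -0.0, 0.0]
[0.4, -12.9, -1.6, -0.1]
[0.4, -25.6, -1.9, -0.2]
[0.4, -38.2, -1.0, -0.3]
[0.4, -50.7, 1.3, -0.4]
[0.4, -62.9, 4.7, -0.5]
[0.4, -74.7, 9.4, -0.6]
```

View pics/s9.png

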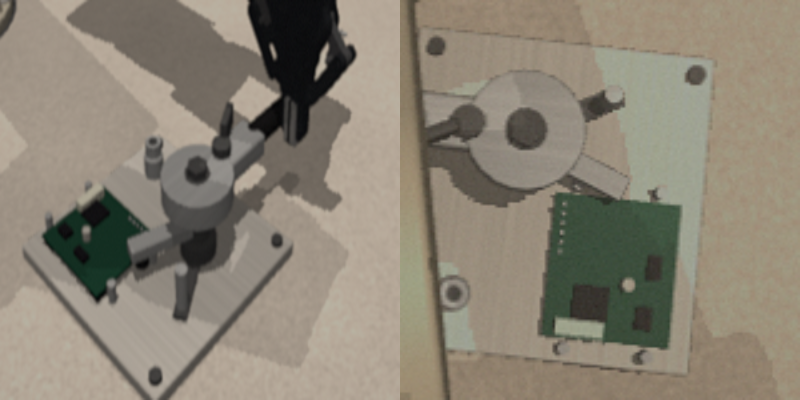

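Run:
```python
from h import *
f=load('top9')
for n,u,z in (('arm',(395,234),.04),('post',(395.2,198),.046)):
    p=onz(f,[u],z)[0]; d=p[:2]-np.array([.5702,-.0739]); print(n,p,np.arctan2(d[1],d[0]),np.hypot(*d))
```

```text
arm [ 0.53796945 -0.12926167  0.04      ] -2.0980110595809487 0.06406030161653066
post [ 0.59311114 -0.13144482  0.046     ] -1.191890735242474 0.06193808759209212
```

Request:
step_arm(
  increments=[
    [0,-6.5,-1,-0.05,255],
    [0,-13,-1.6,-0.1,255],
    [0,-19,-1.9,-0.15,255],
    [0,-25.5,-1.9,-0.2,255],
    [0,-32,-1.6,-0.25,255],
    [0,-38,-1,-0.3,255],
    [0,-44.5,0,-0.35,255],
    [0,-50.5,1.3,-0.4,255],
  ],
)

```text
time: 13.05
eef_pos: [0.5655, 0.0537, 0.0606]
tcp_rot: [1.039, 1.308, -1.035]
wrist_force: [6.2, -1.5, -2.9]
gripper_width: 0.001
```

```bash
python3 look.py 10 1.8 1.85 1.9 1.95 2.0 2.05 2.1 2.15
```

```text
13.15 [0.56441928 0.0535863  0.06044679] [ 1.30319294 -0.60770368  0.24802945] push 1.1300624366248033 h~ 1.8009408791212527
[0.4, -0.4, -0.2, 0.001]
[0.4, -6.6, -1.2, -0.049]
[0.4, -12.9, -1.8, -0.099]
[0.4, -19.3, -2.1, -0.149]
[0.4, -25.6, -2.1, -0.199]
[0.4, -32.0, -1.8, -0.249]
[0.4, -38.3, -1.2, -0.299]
[0.4, -44.5, -0.3, -0.349]
```

View pics/s10.png

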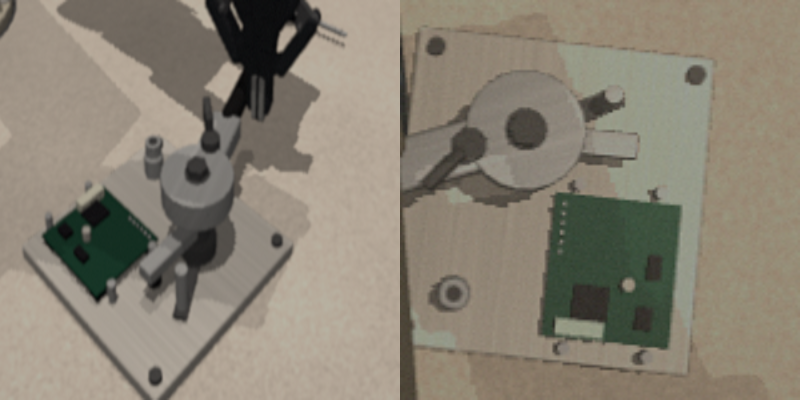

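Request:
step_arm(
  increments=[
    [0,-4.5,-0.8,-0.03,255],
    [0,-8.5,-1.3,-0.065,255],
    [0,-13,-1.8,-0.1,255],
    [0,-16,-2,-0.125,255],
    [0,-19.5,-2.1,-0.15,255],
  ],
)

```text
time: 13.65
eef_pos: [0.546, 0.0513, 0.0606]
tcp_rot: [0.926, 1.364, -0.923]
wrist_force: [5.3, -1.4, -1.6]
gripper_width: -0.001
```

```bash
python3 look.py 11 1.95 2.0 2.05 2.1 2.15 2.2
python3 - <<'E'
from h import *
b=cv2.imread('pics/top11.png')[180:250,350:430];cv2.imwrite('pics/t11.png',cv2.resize(b,None,fx=7,fy=7,interpolation=2))
E
```

```text
13.75 [0.54535923 0.05118747 0.06050006] [ 3.96601629 -0.38704102 -0.44928741] push 3.5385529095996437 h~ 1.9506154623245153
[0.5, -0.2, -0.1, 0.001]
[0.5, -6.4, -1.1, -0.049]
[0.5, -12.7, -1.7, -0.099]
[0.5, -19.1, -2.0, -0.149]
[0.5, -25.4, -2.0, -0.199]
[0.5, -31.8, -1.7, -0.249]
```

View pics/t11.png

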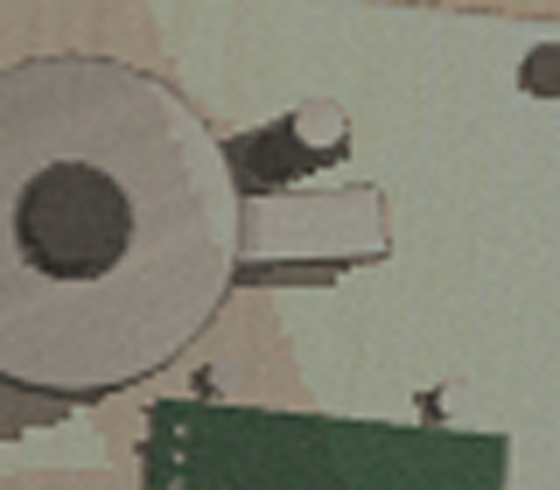

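Request:
step_arm(
  increments=[
    [0,-2,-0.4,-0.015,255],
    [0,-4,-0.8,-0.03,255],
    [0,-6.5,-1.1,-0.05,255],
    [0,-8,-1.3,-0.063,255],
    [0,-9.5,-1.5,-0.075,255],
  ],
)

```text
time: 14.25
eef_pos: [0.5366, 0.0491, 0.0606]
tcp_rot: [0.869, 1.389, -0.866]
wrist_force: [5.7, -0.3, -1.5]
gripper_width: -0.0
```

Request:
step_arm(
  increments=[
    [0,-1,-0.1,-0.008,255],
    [0,-2,-0.2,-0.016,255],
    [0,-3,-0.3,-0.024,255],
  ],
)

```text
time: 14.55
eef_pos: [0.5337, 0.0482, 0.0606]
tcp_rot: [0.851, 1.397, -0.848]
wrist_force: [4.8, 1.6, -2.1]
gripper_width: 0.005
```

Request:
step_arm(
  increments=[
    [0,-1,-0.1,-0.008,255],
    [0,-2,-0.2,-0.016,255],
  ],
)

```text
time: 14.75
eef_pos: [0.5317, 0.0476, 0.0606]
tcp_rot: [0.839, 1.402, -0.836]
wrist_force: [4.9, 0.6, -0.9]
gripper_width: -0.0
```

Request:
step_arm(
  increments=[
    [0,-1,-0.1,-0.008,255],
    [0,-2,-0.2,-0.016,255],
  ],
)

```text
time: 14.95
eef_pos: [0.5298, 0.0469, 0.0606]
tcp_rot: [0.827, 1.407, -0.824]
wrist_force: [5.5, 2.7, -0.9]
gripper_width: 0.0
```

```bash
python3 look.py 12 2.05 2.1 2.15 2.2
python3 - <<'E'
from h import *
b=cv2.imread('pics/top12.png')[180:250,350:430];cv2.imwrite('pics/t12.png',cv2.resize(b,None,fx=7,fy=7,interpolation=2))
E
```

```text
15.05 [0.52964205 0.04680489 0.06055742] [ 4.49535461  1.63400882 -0.0514737 ] push 4.720375471611751 h~ 2.081074916003965
[0.6, 3.4, 0.5, 0.031]
[0.6, -2.8, -0.7, -0.019]
[0.5, -9.1, -1.5, -0.069]
[0.5, -15.4, -2.0, -0.119]
```

View pics/t12.png

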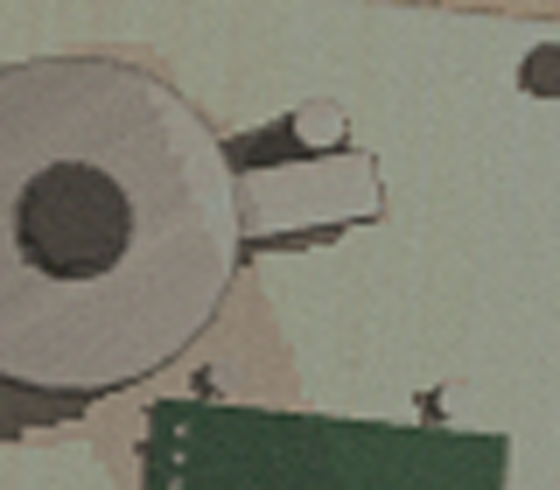

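Request:
step_arm(
  increments=[
    [0,-1,-0.1,-0.008,255],
    [0,-2,-0.2,-0.016,255],
  ],
)

```text
time: 15.25
eef_pos: [0.5279, 0.0462, 0.0606]
tcp_rot: [0.814, 1.412, -0.812]
wrist_force: [4.6, 4.2, -1.2]
gripper_width: 0.0
```

Request:
step_arm(
  increments=[
    [0,-1,-0.1,-0.008,255],
    [0,-2,-0.2,-0.016,255],
  ],
)

```text
time: 15.45
eef_pos: [0.5261, 0.0455, 0.0605]
tcp_rot: [0.802, 1.417, -0.799]
wrist_force: [5.4, 4.8, -0.6]
gripper_width: -0.005
```

Request:
step_arm(
  increments=[
    [0,-1,-0.1,-0.008,255],
    [0,-1,-0.1,-0.008,255],
  ],
)

```text
time: 15.65
eef_pos: [0.5252, 0.0451, 0.0606]
tcp_rot: [0.796, 1.42, -0.793]
wrist_force: [5.1, 5.7, -1.1]
gripper_width: 0.0
```

Request:
step_arm(
  increments=[
    [0,-1,-0.1,-0.008,255],
    [0,-2,-0.2,-0.016,255],
  ],
)

```text
time: 15.85
eef_pos: [0.5236, 0.0445, 0.0606]
tcp_rot: [0.785, 1.424, -0.781]
wrist_force: [6.5, 5.6, -2.0]
gripper_width: 0.001
```

Request:
step_arm(
  increments=[
    [0,-1,-0.1,-0.008,255],
    [0,-1,-0.1,-0.008,255],
  ],
)

```text
time: 16.05
eef_pos: [0.5226, 0.0441, 0.0606]
tcp_rot: [0.779, 1.427, -0.774]
wrist_force: [6.3, 7.4, -2.2]
gripper_width: 0.003
```

```bash
python3 look.py 13 2.1 2.15 2.2
python3 - <<'E'
from h import *
b=cv2.imread('pics/top13.png')[180:250,350:430];cv2.imwrite('pics/t13.png',cv2.resize(b,None,fx=7,fy=7,interpolation=2))
E
```

```text
16.15 [0.52259439 0.044043   0.06055728] [ 5.51940361  6.84813123 -1.09140058] push 8.351053841925285 h~ 2.1445828194892043
[0.6, 4.7, 0.7, 0.045]
[0.6, -1.6, -0.5, -0.005]
[0.5, -7.8, -1.5, -0.055]
```

View pics/t13.png

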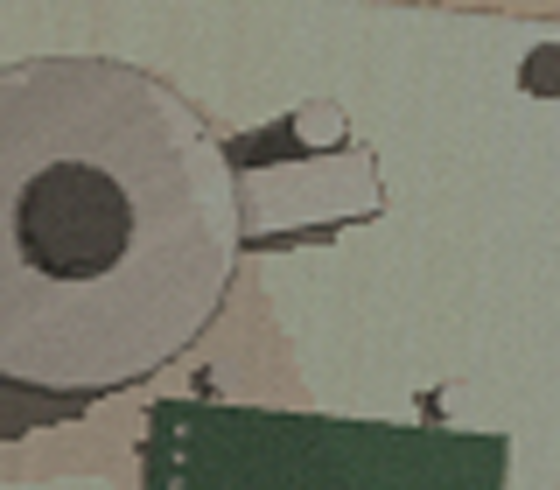

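Request:
step_arm(
  increments=[
    [0,-1,-0.1,-0.008,255],
    [0,-1,-0.1,-0.008,255],
  ],
)

```text
time: 16.35
eef_pos: [0.5218, 0.0437, 0.0606]
tcp_rot: [0.773, 1.429, -0.768]
wrist_force: [5.7, 7.3, -2.9]
gripper_width: 0.0
```

Request:
step_arm(
  increments=[
    [0,-0.7,-0.1,-0.006,255],
    [0,-0.7,-0.1,-0.006,255],
  ],
)

```text
time: 16.55
eef_pos: [0.5212, 0.0435, 0.0606]
tcp_rot: [0.768, 1.43, -0.764]
wrist_force: [5.5, 7.1, -1.9]
gripper_width: 0.005
```

```bash
python3 look.py 14 2.1
```

```text
16.65 [0.52119037 0.04351545 0.06057868] [ 6.04561158  7.43318743 -2.54065842] push 9.146043655332871 h~ 2.158426048921071
[0.6, 6.1, 1.1, 0.059]
```

Request:
step_arm(
  increments=[
    [0,-1,-0.1,0,255],
    [0,-1.5,-0.2,0,255],
  ],
)

```text
time: 16.85
eef_pos: [0.5201, 0.0429, 0.0606]
tcp_rot: [0.768, 1.43, -0.763]
wrist_force: [7.7, 8.0, -3.7]
gripper_width: 0.002
```

```bash
python3 look.py 15 2.1
```

```text
16.95 [0.52010285 0.04284874 0.06060804] [ 6.83314123  8.78845057 -2.94676877] push 10.550689157830115 h~ 2.1585008895429176
[0.6, 7.4, 1.1, 0.059]
```

Request:
step_arm(
  increments=[
    [0,2,0,0,255],
    [0,5,0,0,255],
    [0,10,0,0,255],
    [0,20,0,0,255],
    [0,30,0,0,255],
    [-20,35,0,0,255],
    [-60,35,0,0,255],
    [-100,35,0,0,255],
    [-100,35,0,0,255],
  ],
)

```text
time: 17.85
eef_pos: [0.5509, 0.0617, 0.1651]
tcp_rot: [0.767, 1.426, -0.76]
wrist_force: [0.7, 0.7, -0.1]
gripper_width: 0.001
```

```bash
python3 look.py 16 2.1;  python3 - <<'E'
from h import *
grab('wrist','wrist16')
b=cv2.imread('pics/top16.png')[180:250,350:430];a=cv2.imread('pics/wrist16.png');c=cv2.imread('pics/scene16.png')[120:340,140:440]
cv2.imwrite('pics/t16.png',np.hstack([cv2.resize(x,(400,400)) for x in (b,c)]))
E
```

```text
17.95 [0.54811495 0.06134029 0.16088582] [-0.44727017  0.45970996  0.50644254] push -0.1152696968586658 h~ 2.1604902400170793
[100.9, -26.3, 0.9, 0.061]
```

View pics/t16.png

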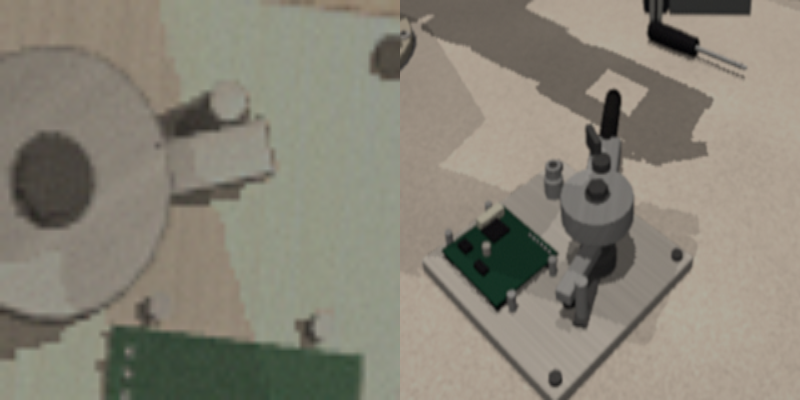

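View pics/top16.png

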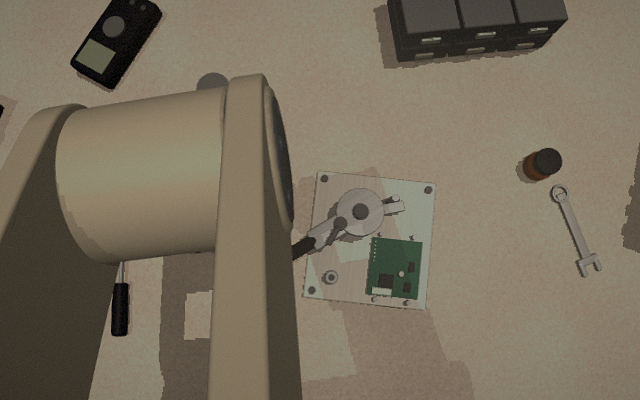

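Run:
```python
from h import *
b=cv2.imread('pics/top16.png')[190:270,290:390];cv2.imwrite('pics/t17.png',cv2.resize(b,None,fx=7,fy=7,interpolation=2))
```

```text
(no output)
```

View pics/t17.png

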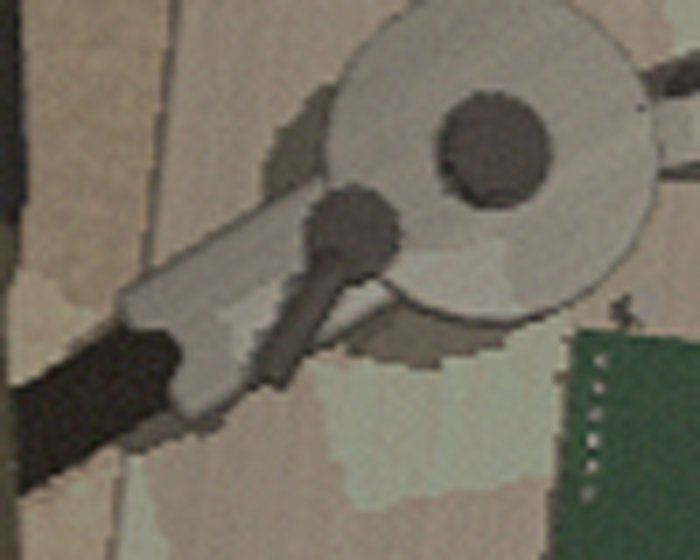

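```bash
python3 -c "
from rig import env
print(env.sense()['wrist_force']); print(env.finish_job())"
```

```text
[-0.56428697 -0.00378926  0.62948586]
the job is handed in; nothing more can be done
None
```

The board is free, and I handed the job in at about 18 s. I pushed the direction lever over to loosen with the closed fingers. Then I swung the handle anticlockwise by its grip until the clamp arm met the stop post, eased it to about 10.5 N at the grip, and backed off.

- **Lever:** before the swing it measured about 0.49 to 0.52 rad towards loosen, and about 0.52 rad in the last top picture. Both agree with its +0.5 stop to within my measuring error.
- **Clamp arm:** the last top picture shows it clear of the board and against the post. The grip force rose from about 5–6 N to about 10.5 N over the last 10 mm or so, and the highest reading was under 11 N along the push.
- **Board and other things:** the board, the socket and the other things that could be seen had not moved in the last pictures. The robot arm covered part of the top view.
- **Robot:** it stood clear of everything with no contact force beyond sensor noise (under 1 N).

**Shift during the lever push:** pressing the lever against its stop also turned the handle about 0.1 rad. The clamp arm did not move until the handle swing.

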